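# Slide the cup-tray stop into its notch and lock it

### The job

Keep the crockery in the wooden cup tray from sliding about: push the tray's sliding stop along its rail towards the cup and pot until its plunger clicks into the notch, then press the stop's raised lever down flat to lock it there. Only push and press with the fingers - do not pinch the stop's fence - and leave the cup and the pot where they stand.

Things in the scene. Friction and masses are not known exactly. Their poses are not given: they have to be found in the camera images.
- tray: Light wooden tray, 170 (x) x 400 (y) mm, fixed on the worktop. Origin: centre of its underside, on the worktop; +y runs along it to the end with cup and pot, -x to its rail side, z up. Floor 8 mm thick; rims at +x and the +y end 30 mm high, at the -y end 16 mm. Aluminium rail, 18 mm wide, 26 mm high, along the -x side (centre x = -76 mm).
- stop (a joint): Position of the sliding stop along tray +y, m, 0 to 0.17; starts between 0 and 0.04, grows towards the cup and pot. Sliding takes about 2 to 3 N; over the last 7 mm before the notch the stop draws itself in and the push dips to nothing; pushing it beyond the notch takes about 12 N. Over 20 mm past the notch the fence may meet the cup or pot.
- push_point (a point): On the fence face that looks to tray -y (the empty part of the tray), the face to push: 6 mm to the +x side of the tray's middle line, 40 mm above the worktop. The flat face reaches 66 mm either way along tray x from this point, 30 mm below and 26 mm above it. Moves with the stop; axes as the tray's.
- stop_index (a point): On the stop, over the middle of the rail, where the plunger's tip rides, 34 mm above the worktop; a thin pointer on the shoe sticks out to tray -x level with it. Moves with the stop; axes as the tray's.
- notch (a point): Middle of the notch in the steel strip on the rail, level with the strip's top, 34 mm above the worktop. A dark lug 5 mm wide sticks out of the strip to tray -x at the notch. The strip sits elsewhere along the rail each time, then stays fixed; axes as the tray's. The stop is in the notch when stop_index has the same y along the tray as this.
- plunger (a joint): How far the stop's sprung steel plunger (round head 14 mm across on top of the shoe) has dropped, m: under 0.001 while it rides on the strip, 0.004 to 0.005 when it sits in the notch.
- lever (a joint): Angle of the black lever on the shoe, rad: 0 raised (start; its free end points to tray -y and up), 0.6 fully down, lying flat. It stays where it is left; moving it takes about 2 N at the pad.
- lever_pad (a point): Top of the lever's black paddle (23 mm wide, 45 mm long), 32 mm from its hinge: the place to press straight down. 76 mm above the worktop when raised, 58 mm when flat. Lies over the rail, 43 mm to tray -y of stop_index when raised, 50 mm when flat. Moves with the lever.
- cup: Small striped cup, 60 mm across and 83 mm over its handle, 49 mm high, loose, standing in the tray's +y end. Origin on its underside.
- pot: Small steel pot without handle, 54 mm across, 50 mm high, loose, standing beside the cup. Origin: centre of its underside.
- fence_top (a point): Middle of the top edge of the sliding stop's steel fence, which stands across the tray: 132 mm long in tray x, 12 mm thick in y, from 10 to 66 mm above the worktop, fixed to a dark steel shoe over the rail (36 x 48 mm, top 52 mm above the worktop). Axes as the tray's.
There are look-alikes about, which are no part of the job. Several things have the shape of the pot; the one meant has the colours described above.

How it is judged:
By the outcome, as a careful person would: the job done as asked, in the order asked, and still so for the second after the job is handed in, with the robot touching nothing.
It also fails if it takes over 42 s, if anything falls off the work surface, if the arm or the gripper's body presses on something with over 40 N, if the wrist force passes 120 N, or if a joint passes its speed limit or range.

### The arm

A 6-joint arm with a two-finger parallel gripper is mounted at the origin on a cart in front of the work surface, level with it; the furniture and walls round the work are solid. World frame = base frame: x ahead of the robot, y to its left, z up, the work surface at z = 0. Lengths are in m, angles in rad, forces in N, time in s.
With the tool pointing down it reaches from about 0.4 to 0.825 m from the base axis. Payload 7 kg.
Tool frame: the origin (TCP) lies at the very end of the fingers, on their centre line; the grasp point (between the pads) lies 19 mm behind it; z points along the fingers, y is the direction in which the jaws open and shut (so a half turn about z gives the same grasp; the last joint's range is limited). The gripper opens to 88 mm and grips with 3 to 60 N. Pads are 19 mm wide; open, the fingers measure 130 mm over their backs; the gripper's body (78 mm by 193 mm) begins 47 mm behind the grasp point.
Start: joints at [1.574, 0.359, 0.012, 0, -1.224, -0.288], TCP at [0.19, 0.648, 0.227] pointing down, gripper open.
Joint ranges: [-3.07, 3.07], [-1.43, 2.12], [-1.02, 1.25], [-3.03, 1.67], [-3.05, -0], [-3.03, 3.03]. Speed limits (rad/s): [2.39, 2.39, 3.01, 3.14, 3.14, 3.14].

### API

Orientations are given as [roll, pitch, yaw] about the fixed x, y, z axes, in that order (R = Rz(yaw) Ry(pitch) Rx(roll)).
In Python, from station import arm, optics, outline_of, spot_point gives the robot as it stands.
- The arm moves only by the shell command python3 -m crank 'ROWS' [FORCE]. ROWS is JSON, a list of rows, each a list of 3 entries, a list of its own where there are three numbers: the opening in per cent of the stroke, from 0 (shut) to 100 (fully open), then the shift along the tool's x, y, z in cm, then the turn, a rotation vector about the tool's x, y, z in rad. In form: [[jaw, [dx, dy, dz], [ax, ay, az]], ...]. A call has 1 to 12 rows; each row shifts and turns the commanded pose from where the row before left it, along the tool's axes as they then stand; what a row does not reach is not made up. A row lasts 1/10 s, in which the tool goes at most 50 mm and 8.59 degrees, less where a joint would pass 70% of its speed; a pose out of reach is approached as far as the arm can. A call is refused whole if a number of a shift passes 5 or a number of a turn 0.15, either way. A call with a gripper value outside its range is refused whole. The fingers move at their own pace and stop on an object; FORCE is the grip in N (left out, the last holds). Time passes only in rows, so rows that do not move let the fingers close. It gives the time, the measured TCP pose, the force and the opening at its end, in the units of the state.
- arm.get_state(): the state, without advancing time (a new reading comes with each control period).
- optics.grab_frame(name): name is "scene" or "top" or "wrist"; returns (picture, depth): 480x640x3 uint8, red, green, blue; 480x640 float32, m along the optical axis (not along the pixel's ray), 0 where there is no reading.
- optics.camera_model(name): a dict with "K" (3x3 intrinsics, pixels), "T" (4x4, takes a point from camera to world coordinates); the wrist camera has in their place "T_tool_cam" (4x4, takes a point from camera to tool coordinates, whose origin is the TCP and whose axes are the flange's). Camera axes: x right, y up, looking along -z (the intrinsics and any distortion apply to the point x, -y, -z); pixel columns grow to the right and rows downward; lengths in m; the calibration is good to about 2 mm. The wrist camera is an equidistant fisheye: a pixel r from the principal point sees the ray r / f radians off the axis. A picture is of the moment at which its call begins: read the wrist's pose just before it. camera_model takes no time and is no camera call.
- arm.job_done(): hands the job in, once; it reports no verdict.
Trained networks look in the newest picture that a camera, given by its name, has taken for a name from the list of things; names that differ only in an ending like _2 or _b are one class to them, and where a whole thing is asked for, a point or a joint stands for the part that bears it (a point fixed in the world has none). Each returns a list of dicts, best first, with "conf" (0 to 1); they miss things now and then, are a little off and sometimes report something else, mostly with a low value. They report only what shows in the picture. A call takes as long as a camera call. They do not tell look-alikes from the thing itself.
- outline_of(camera, name): "region" (480x640 bool, what is visible of it) and "uv" ([column, row] in pixels, amid what is visible of it).
- spot_point(camera, name): "uv" ([column, row] in pixels: a listed point, or the origin of a listed thing).
The state is a dict: "t": time; "q": joint angles; "qd": joint speeds; "joint_efforts": joint torques, N m; "eef_pos": TCP position; "ee_rot": TCP orientation; "force": force on the tool from outside, world axes, zero at the start; "moment": the same for the moment, N m; "width": finger opening in m.
Only numpy, scipy, OpenCV 4.12 (cv2) and the standard library are available. Lean on these libraries where they do the work, as an engineer would, in place of code of your own. Each camera call takes 0.05 s, during which the arm holds its last target. There are 200 camera calls.

## Working session

There is one attempt and no reset: what is moved stays moved. The work goes in short steps, Python scripts to look and compute and a shell command to move; the robot and the scene stay as the last step left them, time stands still between calls to the robot, and variables do not carry over. Pictures are saved under pics/ and viewed, on a budget of 10 in all, crops included, one or two more only if the job needs it, and the job is handed in when it is done.

```bash
ls; mkdir -p pics; cat > h.py <<'E'
import numpy as np, cv2
from station import arm, optics, outline_of, spot_point
def ray(cam,uv):
    m=optics.camera_model(cam);K=np.array(m["K"]);T=np.array(m["T"])
    d=np.array(m.get("dist",m.get("D",np.zeros(5))),float)
    p=cv2.undistortPoints(np.array([[uv]],float),K,d)[0,0]
    r=T[:3,:3]@np.array([p[0],-p[1],-1.]); return T[:3,3],r
def at_z(cam,uv,z):
    o,r=ray(cam,uv); return o+r*(z-o[2])/r[2]
def at_d(cam,uv,dep):
    u,v=int(round(uv[0])),int(round(uv[1])); w=dep[max(0,v-2):v+3,max(0,u-2):u+3]; w=w[w>0]
    if not len(w): return None
    o,r=ray(cam,uv); return o+r*np.median(w)
E
python3 - <<'E'
from h import *
np.set_printoptions(precision=4,suppress=True)
s=arm.get_state(); print(s["t"],s["eef_pos"],s["ee_rot"],s["force"],s["width"])
for c in ["scene","top"]:
    p,d=optics.grab_frame(c); cv2.imwrite(f"pics/{c}0.png",p[:,:,::-1]); np.save(f"pics/{c}0.npy",d)
    print(c,{k:np.array(v).tolist() if k!="T" else np.array(v)[:3,3] for k,v in optics.camera_model(c).items()})
    for n,z in [("tray",0),("push_point",.04),("stop_index",.034),("notch",.034),("lever_pad",.076),("fence_top",.066),("cup",.008),("pot",.008)]:
        for r in spot_point(c,n)[:3]:
            print(n,round(r["conf"],2),np.round(r["uv"],1),"atz",at_z(c,r["uv"],z),"dep",at_d(c,r["uv"],d))
E
```

```text
pics
0.0 [0.1895 0.6473 0.2256] [ 3.14   -0.0001 -0.2849] [-0.3915  0.7213  0.4489] 0.08772121506161853
scene {'K': [[525.3119304366547, 0.0, 322.82840752472316], [0.0, 525.3119304366547, 241.11194043573977], [0.0, 0.0, 1.0]], 'T': array([-0.0257, -0.5587,  0.6317])}
tray 0.97 [341.3 303.2] atz [ 0.532  -0.2028  0.    ] dep [ 0.5048 -0.2202  0.0308]
push_point 0.59 [354.8 292.1] atz [ 0.5311 -0.23    0.04  ] dep [ 0.5349 -0.2278  0.0359]
stop_index 0.78 [320.4 323. ] atz [ 0.4466 -0.2183  0.034 ] dep [ 0.427  -0.2324  0.0589]
stop_index 0.17 [341.3 302.7] atz [ 0.503  -0.2214  0.034 ] dep [ 0.5052 -0.2199  0.0315]
notch 0.87 [301.2 307.7] atz [ 0.4581 -0.1728  0.034 ] dep [ 0.4604 -0.1709  0.0311]
lever_pad 0.73 [340.4 317.5] atz [ 0.4386 -0.2608  0.076 ] dep [ 0.4386 -0.2608  0.076 ]
fence_top 0.6 [353.8 278.1] atz [ 0.5346 -0.2256  0.066 ] dep [ 0.5359 -0.2248  0.0647]
cup 0.91 [303.7 247.5] atz [ 0.6173 -0.062   0.008 ] dep [ 0.595  -0.0793  0.0296]
pot 0.62 [273.9 268.5] atz [ 0.5359 -0.0524  0.008 ] dep [ 0.5184 -0.0682  0.0274]
pot 0.58 [360.7 221.6] atz [ 0.7521 -0.1109  0.008
[... 417 characters left out ...]
.5406 -0.0484  0.01  ]
notch 0.66 [356.  321.6] atz [ 0.4639 -0.1692  0.034 ] dep [ 0.4639 -0.1694  0.0312]
lever_pad 0.65 [412.5 335.8] atz [ 0.4413 -0.2648  0.076 ] dep [ 0.4413 -0.2647  0.0765]
fence_top 0.81 [380.4 282.5] atz [ 0.5336 -0.2103  0.066 ] dep [ 0.5386 -0.2167  0.0093]
fence_top 0.39 [291.4 281.9] atz [ 0.5316 -0.0509  0.066 ] dep [ 0.5364 -0.0467  0.0094]
cup 0.78 [305.3 242.8] atz [ 0.6129 -0.0713  0.008 ] dep [ 0.6113 -0.0717  0.0173]
pot 0.96 [292.7 281.8] atz [ 0.5367 -0.0491  0.008 ] dep [ 0.5366 -0.0492  0.0094]
pot 0.88 [222.4 287.5] atz [0.5232 0.085  0.008 ] dep [0.5236 0.0864 0.0015]
pot 0.77 [325.1 171.5] atz [ 0.7575 -0.1069  0.008 ] dep [ 0.7597 -0.1068  0.0013]
```

```bash
python3 - <<'E'
import cv2,numpy as np
a=cv2.imread("pics/top0.png")[200:400,250:500]; b=cv2.imread("pics/scene0.png")[210:390,220:445]
cv2.imwrite("pics/v1.png",cv2.resize(a,(750,600),interpolation=cv2.INTER_CUBIC))
cv2.imwrite("pics/v2.png",cv2.resize(b,(750,600),interpolation=cv2.INTER_CUBIC))
E
```

```text
(no output)
```

View pics/v1.png

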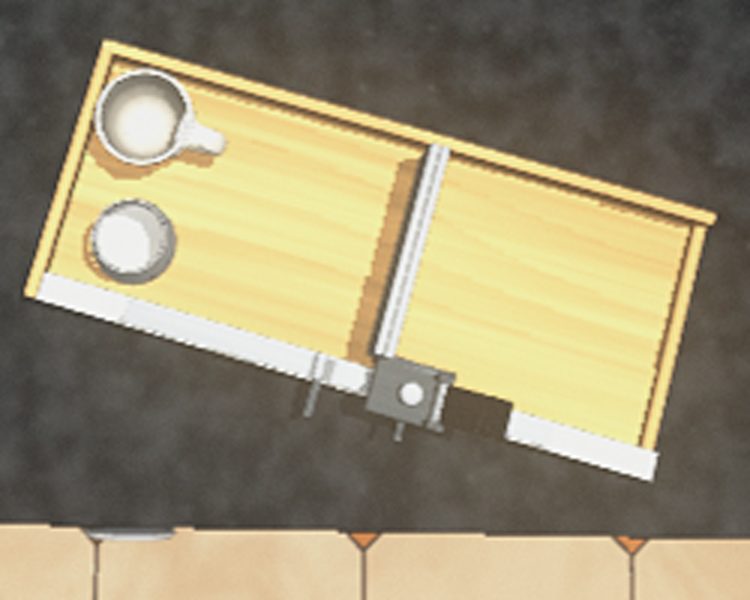

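View pics/v2.png

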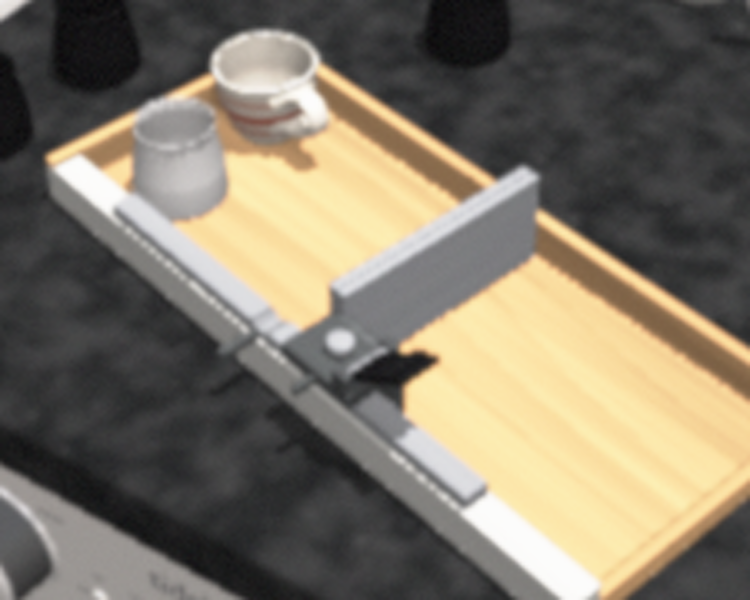

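View pics/top0.png

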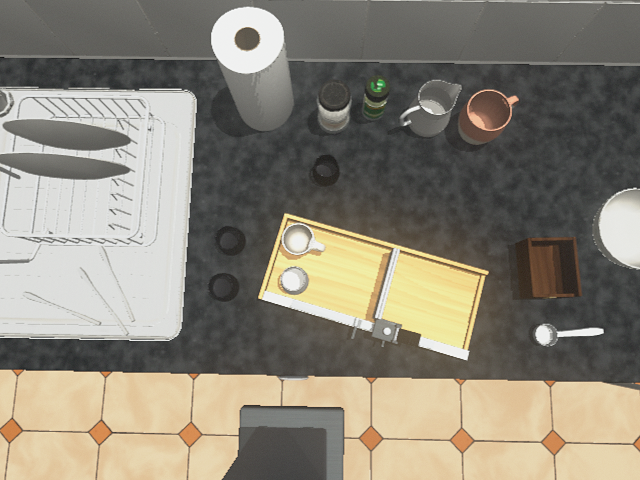

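The top view shows the tray with the stop mid-way: fence top about (387,284), plunger head (387,331), pointer tip (383,343), notch lug (355,330). The white striped cup is at (300,240) and the steel pot at (292,282).

- **Pot look-alikes:** the black pots at (325,170), (230,240) and (223,287) are outside the tray.
- **Cup look-alikes:** the copper mug at (487,115) and the steel jug at (432,108) are not part of the job.
- **Stop and lever:** there is only one of each, confirmed in the crop.

Next I'll get tray-frame numbers from the depth and check the heights along the path.

```bash
cat >> h.py <<'E'
def cloud(cam,d):
    m=optics.camera_model(cam);K=np.array(m["K"]);T=np.array(m["T"])
    v,u=np.mgrid[:480,:640]; P=np.stack([(u-K[0,2])/K[0,0]*d,-(v-K[1,2])/K[1,1]*d,-d],-1)
    P=P@T[:3,:3].T+T[:3,3]; P[d<=0]=np.nan; return P
Y=-.283; O=np.array([.533,-.202,0])
R=np.array([[np.cos(Y),-np.sin(Y),0],[np.sin(Y),np.cos(Y),0],[0,0,1]])
def tray(P): return (P-O)@R
E
python3 - <<'E'
from h import *
np.set_printoptions(precision=1,suppress=True)
for c in ["top","scene"]:
    P=cloud(c,np.load(f"pics/{c}0.npy")); q=tray(P).reshape(-1,3); q=q[~np.isnan(q[:,0])]
    x,y,z=q.T
    ok=(abs(y)<.21)
    for lab,m in [("fence top",(z>.062)&(z<.07)&(x>-.05)&(x<.08)&ok),("knob",(z>.055)&(z<.066)&(x>-.095)&(x<-.065)&(y>-.06)&(y<-.02)),
      ("shoetop",(z>.048)&(z<.0545)&(x<-.05)&(x>-.11)&ok),("lever",(z>.06)&(x<-.062)&(x>-.1)&(y<-.055)&ok),("+x rim",(z>.027)&(z<.033)&(x>.07)&(x<.1)&ok),("rail",(z>.023)&(z<.029)&(x<-.06)&(x>-.1)&ok),
      ("cup",(z>.045)&(z<.07)&(x>0)&(y>.08)&ok),("pot",(z>.045)&(z<.07)&(x<0)&(y>.08)&ok)]:
        s=q[m]*1000
        if len(s)>3: print(c,lab,len(s),"med",np.median(s,0),"5%",np.percentile(s,5,0),"95%",np.percentile(s,95,0), "slope" , np.polyfit(s[:,1],s[:,0],1)[0].round(4) if lab in("+x rim","rail") else "")
P=cloud("top",np.load("pics/top0.npy")).reshape(-1,3); P=P[~np.isnan(P[:,0])]
for y0 in np.arange(-.5,.75,.1):
    m=(abs(P[:,1]-y0)<.05)&(P[:,0]>.1)&(P[:,0]<.7); print(round(y0,2),"maxz",(1000*P[m,2].max()) if m.any() else None,end="; ")
print()
for c,pts in [("top",{"lug":(355.3,328.3),"lugtip":(352.3,338.3),"pointer":(383,344)}),("scene",{"lugtip":(287,314),"pointer tip":(309.3,326.3)})]:
    for k,v in pts.items(): print(c,k,tray(at_z(c,v,.034))*1000)
E
```

```text
top fence top 460 med [  9.8 -18.4  66. ] 5% [-44.2 -24.   63.5] 95% [ 64.8 -12.9  68.4] slope 
top knob 90 med [-77.1 -47.   59.1] 5% [-90.4 -59.7  55.6] 95% [-68.1 -37.2  62.7] slope 
top shoetop 398 med [-74.3 -35.7  51.9] 5% [-91.7 -55.2  49.2] 95% [-57.6 -18.8  54. ] slope 
top lever 324 med [-75.5 -78.6  71.7] 5% [-86.4 -95.5  60.7] 95% [-64.6 -60.8  82.6] slope 
top +x rim 861 med [80.1  1.3 30. ] 5% [  74.7 -176.7   27.6] 95% [ 85.3 185.   32.3] slope -0.018
top rail 819 med [-76.6  17.7  26.2] 5% [ -86.7 -191.2   23.8] 95% [-66.1 187.4  28.5] slope -0.0175
top cup 1227 med [321.  145.3  55.1] 5% [21.5 87.8 46.3] 95% [462.  195.2  67.8] slope 
top pot 117 med [-38.7 143.9  56.6] 5% [-58.  124.4  46.1] 95% [-15.5 167.   60.3] slope 
scene fence top 416 med [  6.4 -20.2  65.6] 5% [-44.  -25.6  62.7] 95% [ 62.2 -13.8  67.4] slope 
scene knob 83 med [-79.5 -46.3  59.4] 5% [-94.2 -59.5  56.4] 95% [-72.  -37.7  62.1] slope 
scene shoetop 408 med [-78.8 -33.3  51.5] 5% [-94.8 -65.1  48.8] 95% [-55.1 137.8  53.7] slope 
scene lever 225 med [-80.4 -81.7  73.4] 5% [-92.4 -96.9  60.5] 9
[... 271 characters left out ...]
.1  54.4] 5% [14.6 84.5 46. ] 95% [460.3 191.9  68.1] slope 
scene pot 302 med [-39.8 143.3  51.7] 5% [-60.3 123.4  45.6] 95% [-17.5 167.5  58.1] slope 
-0.5 maxz 64.70587056862243; -0.4 maxz 34.50656406719999; -0.3 maxz 84.74948686625183; -0.2 maxz 70.6962670336303; -0.1 maxz 62.077044769874966; -0.0 maxz 60.722433156768616; 0.1 maxz 53.371491526662986; 0.2 maxz 111.81785387259002; 0.3 maxz 212.31646687935967; 0.4 maxz 211.96246495006832; 0.5 maxz 111.50449272372143; 0.6 maxz -225.2244944610764; 0.7 maxz -224.56033360661266; 
top lug [-87.5   9.9  34. ]
top lugtip [-106.3   10.    34. ]
top pointer [-99.3 -46.2  34. ]
scene lugtip [-106.1   10.8   34. ]
scene pointer tip [-96.  -33.8  34. ]
```

```bash
sed -i 's/^Y=-.283/Y=-.266/' h.py
python3 -m crank '[[0,[0,0,-4.5],[0,0,-0.019]],[0,[0,0,-4.5],[0,0,0]],[0,[3.7,3.2,0],[0,0,0]],[0,[3.7,3.2,0],[0,0,0]],[0,[3.7,3.2,0],[0,0,0]],[0,[3.7,3.2,0],[0,0,0]],[0,[3.7,3.2,0],[0,0,0]],[0,[3.7,3.2,0],[0,0,0]],[0,[3.7,3.2,0],[0,0,0]],[0,[3.7,3.2,0],[0,0,0]],[0,[3.7,3.2,0],[0,0,0]],[0,[3.7,3.2,0],[0,0,0]]]' 20
```

```text
t: 2.1
eef_pos: [0.4633, 0.24, 0.3171]
ee_rot: [-3.141, -0.001, -0.265]
force: [0.8, 0.5, -0.4]
width: 0.0013
```

```bash
cat >> h.py <<'E'
def togo(x,y,z):  # shift in tool axes, cm, to tray point (m)
    from scipy.spatial.transform import Rotation as Ro
    s=arm.get_state(); T=Ro.from_euler("xyz",s["ee_rot"]).as_matrix()
    g=O+R@np.array([x,y,z]); return np.round(T.T@(g-s["eef_pos"])*100,2), np.round(tray(np.array(s["eef_pos"]))*1000,1), np.round(s["ee_rot"],3), np.round(R.T@np.array(s["force"]),2)
E
python3 -c "
from h import *
print(togo(.006,-.07,.13))"
```

```text
(array([18.91, 47.85, 18.67]), array([-183.4,  408.2,  317.1]), array([-3.141e+00, -1.000e-03, -2.650e-01]), array([ 0.68,  0.73, -0.35]))
```

```bash
python3 -m crank '[[0,[1.7,4.35,0.8],[0,0,0]],[0,[1.7,4.35,0.8],[0,0,0]],[0,[1.7,4.35,0.8],[0,0,0]],[0,[1.7,4.35,0.8],[0,0,0]],[0,[1.7,4.35,0.8],[0,0,0]],[0,[1.7,4.35,0.8],[0,0,0]],[0,[1.7,4.35,0.8],[0,0,0]],[0,[1.7,4.35,0.8],[0,0,0]],[0,[1.7,4.35,0.8],[0,0,0]],[0,[1.7,4.35,0.8],[0,0,0]],[0,[1.7,4.35,0.8],[0,0,0]],[0,[0,0,0],[0,0,0]]]'
python3 - <<'E'
from h import *
print(togo(.006,-.07,.13))
p,d=optics.grab_frame("wrist"); cv2.imwrite("pics/w1.png",p[:,:,::-1])
m=optics.camera_model("wrist"); print({k:np.round(np.array(v),4).tolist() if not isinstance(v,str) else v for k,v in m.items()})
E
```

```text
t: 3.3
eef_pos: [0.5165, -0.2734, 0.2266]
ee_rot: [3.141, 0.003, -0.271]
force: [-0.3, 1.4, -0.9]
width: 0.0008
(array([ 0.34, -0.33,  9.66]), array([  2.9, -73.2, 226.6]), array([ 3.141e+00,  3.000e-03, -2.710e-01]), array([-0.64,  1.28, -0.88]))
{'K': [[371.6483, 0.0, 324.5132], [0.0, 371.6483, 239.076], [0.0, 0.0, 1.0]], 'T_tool_cam': [[-0.0, 0.9552, 0.2958, 0.0811], [1.0, -0.0002, 0.0007, 0.0009], [0.0007, 0.2958, -0.9552, -0.1588], [0.0, 0.0, 0.0, 1.0]]}
```

View pics/w1.png

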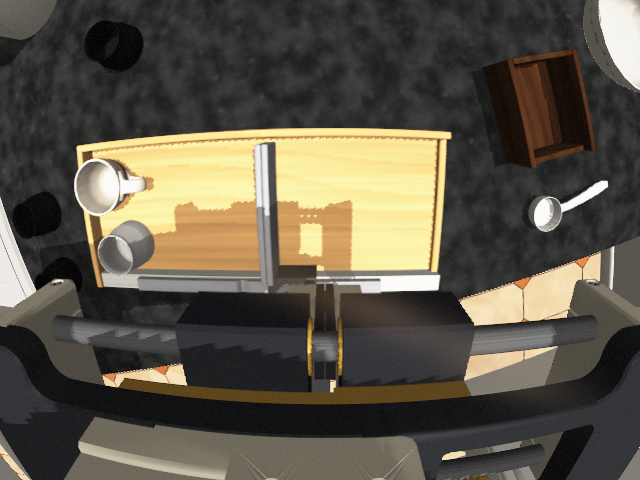

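The wrist view shows the closed fingers at column 325, on the empty side of the fence (column 265). The cup (100,187) and the pot (125,248) are beyond it. Going down to push height.

```bash
python3 -m crank '[[0,[0.3,-0.3,4.6],[0,0,0]],[0,[0,0,4.6],[0,0,0]],[0,[0,0,4.6],[0,0,0]],[0,[0,0,3.6],[0,0,0]],[0,[0,0,1.2],[0,0,0]],[0,[0,0,0],[0,0,0]],[0,[0,0,0],[0,0,0]]]'
python3 -c "
from h import *
print(togo(.006,-.05,.04))"
```

```text
t: 4.05
eef_pos: [0.5225, -0.2668, 0.0444]
ee_rot: [3.141, -0.002, -0.265]
force: [-0.3, 0.3, 0.2]
width: 0.0007
(array([-0.09, -1.53,  0.44]), array([  6.9, -65.3,  44.4]), array([ 3.141e+00, -2.000e-03, -2.650e-01]), array([-0.35,  0.21,  0.19]))
```

```bash
python3 -m crank '[[0,[0,-0.4,0.4],[0,0,0]],[0,[0,-0.4,0],[0,0,0]],[0,[0,-0.4,0],[0,0,0]],[0,[0,-0.4,0],[0,0,0]],[0,[0,-0.4,0],[0,0,0]],[0,[0,-0.4,0],[0,0,0]],[0,[0,-0.4,0],[0,0,0]],[0,[0,-0.4,0],[0,0,0]],[0,[0,-0.4,0],[0,0,0]],[0,[0,-0.4,0],[0,0,0]],[0,[0,-0.4,0],[0,0,0]]]'
python3 - <<'E'
from h import *
np.set_printoptions(precision=1,suppress=True)
print(togo(.006,-.05,.04))
for c in ["top","scene"]:
    p,d=optics.grab_frame(c); cv2.imwrite(f"pics/{c}1.png",p[:,:,::-1]); np.save(f"pics/{c}1.npy",d)
    for n,z in [("stop_index",.034),("notch",.034),("lever_pad",.076),("fence_top",.066)]:
        for r in spot_point(c,n)[:1]: print(c,n,round(r["conf"],2),np.round(r["uv"]),tray(at_z(c,r["uv"],z))*1000)
    q=tray(cloud(c,d)).reshape(-1,3);x,y,z=q.T
    for k in(0,1):
        q=tray(cloud(c,np.load(f"pics/{c}{k}.npy"))).reshape(-1,3);x,y,z=q.T
        m=(z>.063)&(z<.069)&(x>.035)&(x<.07)&(abs(y)<.1); print(k,"fence",m.sum(),np.percentile(q[m],[5,50,95],0)[:,1]*1000)
a=cv2.imread("pics/top1.png")[290:365,310:435]; cv2.imwrite("pics/v3.png",cv2.resize(a,(750,450),interpolation=cv2.INTER_CUBIC))
a=cv2.imread("pics/scene1.png")[260:350,250:370]; cv2.imwrite("pics/v4.png",cv2.resize(a,(720,540),interpolation=cv2.INTER_CUBIC))
E
```

```text
t: 5.15
eef_pos: [0.5326, -0.2248, 0.0387]
ee_rot: [3.141, 0.0, -0.266]
force: [-0.1, -5.6, 0.6]
width: 0.0006
(array([ 0. ,  2.8, -0.1]), array([  5.6, -22.1,  38.7]), array([ 3.1,  0. , -0.3]), array([ 1.4, -5.4,  0.6]))
top stop_index 0.77 [374. 326.] [-72.5 -20.9  34. ]
top notch 0.65 [356. 320.] [-71.8  13.9  34. ]
top lever_pad 0.64 [405. 335.] [-74.5 -72.5  76. ]
0 fence 126 [-23.9 -18.7 -13.2]Traceback (most recent call last):
  File "<stdin>", line 11, in <module>
    return _quantile_unchecked(
        a, q, axis, out, overwrite_input, method, keepdims, weights)
    return _ureduce(a,
                    func=_quantile_ureduce_func,
    ...<5 lines>...
                    overwrite_input=overwrite_input,
                    method=method)
    r = func(a, **kwargs)
    result = _quantile(arr,
                       quantiles=q,
    ...<2 lines>...
                       out=out,
                       weights=wgt)
    slices_having_nans = np.isnan(arr[-1, ...])
                                  ~~~^^^^^^^^^
IndexError: index -1 is out of bounds for axis 0 with size 0
```

```bash
python3 - <<'E'
from h import *
np.set_printoptions(precision=1,suppress=True)
print(togo(.006,-.05,.04))
p,d=optics.grab_frame("scene"); cv2.imwrite("pics/scene1.png",p[:,:,::-1]); 
for n,z in [("stop_index",.034),("notch",.034),("lever_pad",.076)]:
    for r in spot_point("scene",n)[:1]: print(n,round(r["conf"],2),np.round(r["uv"]),tray(at_z("scene",r["uv"],z))*1000)
a=cv2.imread("pics/top1.png")[300:350,330:430]; a=cv2.resize(a,(600,300),interpolation=cv2.INTER_CUBIC)
b=p[270:345,265:365,::-1]; b=cv2.resize(b,(400,300),interpolation=cv2.INTER_CUBIC)
b=cv2.resize(p[280:340,265:365,::-1],(500,300),interpolation=cv2.INTER_CUBIC)
c=np.zeros((600,600,3),np.uint8); c[:300]=a; c[300:,:500]=b; cv2.imwrite("pics/v4.png",c)
E
```

```text
(array([ 0. ,  2.9, -0.1]), array([  5.6, -21.5,  38.6]), array([-3.1, -0. , -0.3]), array([ 0.3, -0.5,  0.7]))
stop_index 0.71 [307. 317.] [-85.6 -14.2  34. ]
notch 0.96 [298. 304.] [-78.9  17.9  34. ]
lever_pad 0.65 [331. 310.] [-75.  -60.1  76. ]
```

View pics/v4.png

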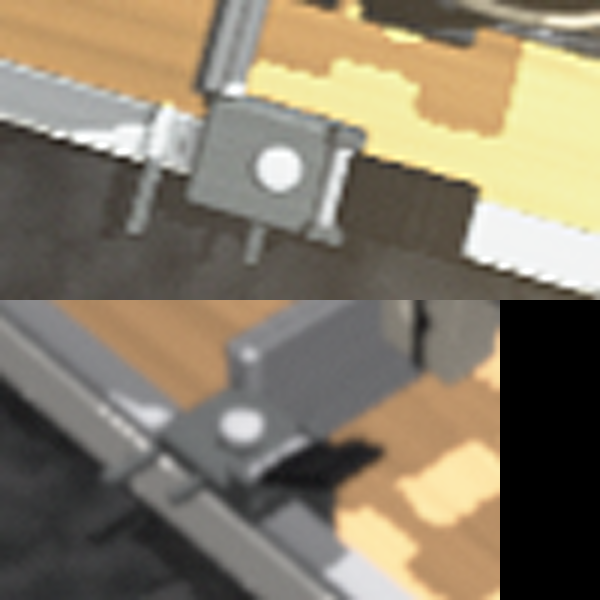

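```bash
python3 - <<'E'
from h import *
np.set_printoptions(precision=1,suppress=True)
for c,pts in [("top",{"lugtip":(352.8,338.3),"lugbase":(357,319.5),"pointer tip":(372.3,342.7),"base":(373.6,338.3)}),("scene",{"lugtip":(287,315.6),"ptip":(300.6,319.4),"pbase":(304.5,317)})]:
    for k,v in pts.items(): print(c,k,tray(at_z(c,v,.034))*1000)
E
```

```text
top lugtip [-105.8   10.9   34. ]
top lugbase [-71.1  12.7  34. ]
top pointer tip [-103.4  -25.2   34. ]
top base [-95.1 -25.4  34. ]
scene lugtip [-108.1    9.8   34. ]
scene ptip [-97.2 -11.4  34. ]
scene pbase [-89.3 -11.4  34. ]
```

```bash
python3 - <<'E'
from h import *
np.set_printoptions(precision=1,suppress=True)
for k in(0,1):
    q=tray(cloud("top",np.load(f"pics/top{k}.npy"))).reshape(-1,3);x,y,z=q.T
    for lab,m in [("fence",(z>.061)&(z<.071)&(x>-.05)&(x<-.01)&(abs(y)<.06)),("shoe",(z>.047)&(z<.055)&(x>-.092)&(x<-.063)&(y>-.1)&(y<.05)),("lever",(z>.066)&(x>-.085)&(x<-.065)&(y>-.12)&(y<.0))]:
        print(k,lab,m.sum(),np.percentile(q[m],[3,50,97],0)[:,1]*1000)
print(tray(at_z("top",(383.2,343.5),.034))*1000, tray(at_z("top",(383.2,343.5),.05))*1000,tray(at_z("scene",(309.3,326.3),.034))*1000,tray(at_z("scene",(309.3,326.3),.05))*1000)
for k,uv in (0,(387,331)),(1,(330+277/6,300+168/6)): print("knob",tray(at_z("top",uv,.06))*1000)
for k,uv in (0,(322,312.5)),(1,(265+241/5,280+126/5)): print("knob scene",tray(at_z("scene",uv,.06))*1000)
E
```

```text
0 fence 156 [-24.3 -18.6 -12.9]
0 shoe 310 [-54.8 -33.5 -17.5]
0 lever 201 [-95.4 -82.5 -69.1]
1 fence 85 [-3.9  1.5  7.2]
1 shoe 306 [-34.6 -13.2   2.8]
1 lever 194 [-75.  -62.5 -49.3]
[-99.2 -44.6  34. ] [-99.1 -42.6  50. ] [-96.5 -32.2  34. ] [-105.9  -44.5   50. ]
knob [-76.2 -42.2  60. ]
knob [-76.6 -22.4  60. ]
knob scene [-78.7 -42.9  60. ]
knob scene [-78.4 -21.5  60. ]
```

```bash
python3 -m crank '[[0,[0,-0.3,0],[0,0,0]],[0,[0,-0.3,0],[0,0,0]],[0,[0,-0.3,0],[0,0,0]],[0,[0,-0.3,0],[0,0,0]],[0,[0,-0.3,0],[0,0,0]],[0,[0,-0.3,0],[0,0,0]],[0,[0,-0.3,0],[0,0,0]],[0,[0,-0.3,0],[0,0,0]]]'
cat >> h.py <<'E'
def chk(tag):
    np.set_printoptions(precision=1,suppress=True)
    print(togo(.006,0,.04))
    p,d=optics.grab_frame("top"); cv2.imwrite(f"pics/top{tag}.png",p[:,:,::-1]); np.save(f"pics/top{tag}.npy",d)
    q=tray(cloud("top",d)).reshape(-1,3);x,y,z=q.T
    for lab,m in [("fence",(z>.061)&(z<.071)&(x>-.05)&(x<-.01)&(abs(y)<.09)),("shoe",(z>.047)&(z<.055)&(x>-.092)&(x<-.063)&(y>-.1)&(y<.08)),("lever",(z>.066)&(x>-.085)&(x<-.065)&(y>-.12)&(y<.05))]:
        if m.sum()>3: print(lab,m.sum(),np.percentile(q[m],[3,50,97],0)[:,1]*1000)
    return p,d
E
python3 -c "
from h import *
chk('2')"
```

```text
t: 6.4
eef_pos: [0.5388, -0.2011, 0.0385]
ee_rot: [3.141, 0.0, -0.266]
force: [-0.5, -5.7, -1.2]
width: 0.0008
(array([ 0.1,  0.2, -0.1]), array([ 5.4,  2.4, 38.5]), array([ 3.1,  0. , -0.3]), array([ 1. , -5.6, -1.2]))
fence 82 [20.3 25.8 31.6]
shoe 298 [-10.   11.3  27.2]
lever 195 [-50.5 -37.7 -24.5]
```

```bash
for i in 1; do python3 -m crank '[[0,[0,-0.15,0],[0,0,0]],[0,[0,-0.15,0],[0,0,0]]]' | grep -E "eef|force"; python3 -m crank '[[0,[0,-0.15,0],[0,0,0]]]' | grep -E "eef|force"; done
python3 -c "
from h import *
chk('3')"
```

```text
eef_pos: [0.54, -0.1978, 0.0386]
force: [0.1, 0.7, 0.7]
eef_pos: [0.5404, -0.1965, 0.0387]
force: [-0.5, -0.2, 0.0]
(array([ 0. ,  0.7, -0.1]), array([ 5.7,  7.3, 38.7]), array([-3.1, -0. , -0.3]), array([-0.4, -0.3,  0. ]))
fence 85 [27.9 33.5 39.2]
shoe 308 [-2.1 18.  34.6]
lever 195 [-43.  -30.4 -16.9]
```

```bash
python3 - <<'E'
from h import *
np.set_printoptions(precision=1,suppress=True)
for k,y0 in (0,-.0425),(1,-.022),(2,.0024),(3,.010):
    q=tray(cloud("top",np.load(f"pics/top{k}.npy"))).reshape(-1,3);x,y,z=q.T
    m=(np.hypot(x+.076,y-y0)<.005)&(z>.03); print(k,"knob z",m.sum(),np.percentile(z[m],[10,50,90])*1000)
p,d=optics.grab_frame("scene")
a=cv2.imread("pics/top3.png")[290:350,320:420]; a=cv2.resize(a,(500,300),interpolation=cv2.INTER_CUBIC)
b=cv2.resize(p[270:330,260:360,::-1],(500,300),interpolation=cv2.INTER_CUBIC)
cv2.imwrite("pics/v5.png",np.vstack([a,b]))
E
```

```text
0 knob z 23 [58.5 59.7 61.7]
1 knob z 26 [58.4 59.8 61.5]
2 knob z 24 [58.  60.8 62.3]
3 knob z 25 [54.6 56.4 58.6]
```

View pics/v5.png

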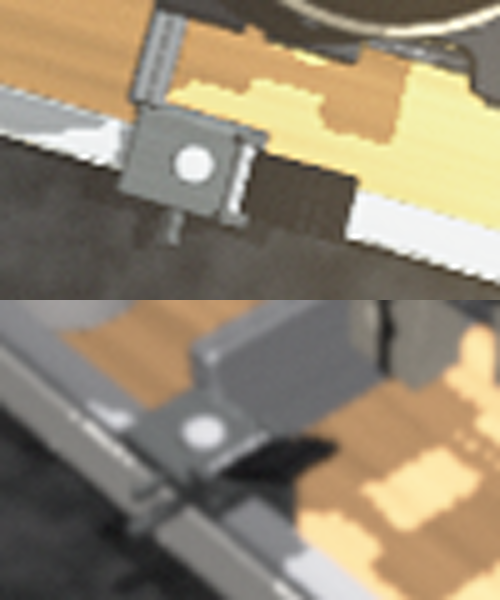

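Pointer and lug now line up (top crop, both at about (175,230)), and the plunger head has dropped from 60 to 56 mm. The stop is in the notch. Now I'll back off, lift, and go above the lever pad.

```bash
python3 -m crank '[[0,[0,1.0,0],[0,0,0]],[0,[0,1.0,0],[0,0,0]],[0,[0,0,-3],[0,0,0]],[0,[0,0,-4],[0,0,0]],[0,[-2,1,-2],[0,0,0]],[0,[-3,1,0],[0,0,0]],[0,[-3.2,0.9,0],[0,0,0]],[0,[0,0,0],[0,0,0]],[0,[0,0,0],[0,0,0]]]'
python3 - <<'E'
from h import *
print(togo(-.0765,-.041,.09))
p,d=optics.grab_frame("scene")
q=tray(cloud("scene",d)).reshape(-1,3);x,y,z=q.T
m=(z>.061)&(z<.071)&(x>-.05)&(x<.07)&(y>0)&(y<.06);print("fence",m.sum(),np.percentile(q[m],[3,50,97],0)[:,1]*1000)
E
```

```text
t: 7.75
eef_pos: [0.4476, -0.2235, 0.1291]
ee_rot: [-3.141, -0.001, -0.267]
force: [0.1, -0.2, -0.2]
width: 0.0005
(array([ 0.02, -0.21,  3.91]), array([-76.7, -43.2, 129.1]), array([-3.141e+00, -1.000e-03, -2.670e-01]), array([ 0.2 , -0.19, -0.25]))
fence 43 [28.59687145 32.47962383 40.71922   ]
```

```bash
python3 -m crank '[[0,[0,-0.15,2],[0,0,0]],[0,[0,0,1.7],[0,0,0]],[0,[0,0,0.5],[0,0,0]],[0,[0,0,0.5],[0,0,0]],[0,[0,0,0.5],[0,0,0]],[0,[0,0,0.5],[0,0,0]],[0,[0,0,0.5],[0,0,0]],[0,[0,0,0.4],[0,0,0]],[0,[0,0,0.2],[0,0,0]],[0,[0,0,0],[0,0,0]]]'; python3 -m crank '[[0,[0,0,0.2],[0,0,0]],[0,[0,0,0],[0,0,0]]]'; python3 -c "
from h import *
print(togo(-.0765,-.041,.058))"
```

```text
t: 8.8
eef_pos: [0.4484, -0.221, 0.0602]
ee_rot: [-3.141, 0.0, -0.266]
force: [1.3, 0.5, 0.3]
width: 0.0003
t: 9.0
eef_pos: [0.4484, -0.2212, 0.0587]
ee_rot: [3.142, 0.0, -0.266]
force: [-0.9, -0.4, 3.7]
width: 0.0007
(array([0.01, 0.02, 0.07]), array([-76.6, -40.8,  58.7]), array([ 3.142,  0.   , -0.266]), array([-0.76, -0.62,  3.71]))
```

```bash
python3 -m crank '[[0,[0,0,0.1],[0,0,0]],[0,[0,0,0],[0,0,0]]]' | grep -E "eef_pos|force"; python3 -m crank '[[0,[0,0,0.1],[0,0,0]],[0,[0,0,0],[0,0,0]]]'| grep -E "eef_pos|force"
```

```text
eef_pos: [0.4485, -0.2213, 0.0584]
force: [-3.4, 0.7, 11.4]
eef_pos: [0.4485, -0.2214, 0.058]
force: [-5.8, 1.4, 19.1]
```

The lever is hard against its stop: 19 N with the pad at 58 mm. Lifting off and checking.

```bash
python3 -m crank '[[0,[0,0,-0.5],[0,0,0]],[0,[0,0,-3],[0,0,0]],[0,[0,0,-4.5],[0,0,0]],[0,[-2,3,-3],[0,0,0]],[0,[-2,4,-2],[0,0,0]],[0,[0,4.5,0],[0,0,0]],[0,[0,4.5,0],[0,0,0]],[0,[0,0,0],[0,0,0]],[0,[0,0,0],[0,0,0]]]'
python3 - <<'E'
from h import *
p,d=chk("9")
q=tray(cloud("top",d)).reshape(-1,3);x,y,z=q.T
for lab,m in [("knob",(np.hypot(x+.076,y-.010)<.005)&(z>.03)),("paddle",(abs(x+.076)<.008)&(y<-.022)&(y>-.055)&(z>.03)),("pot",(z>.045)&(z<.07)&(x<-.01)&(x>-.08)&(y>.08)&(y<.2))]:
    print(lab,m.sum(),np.percentile(q[m],[5,50,95],0)*1000 if m.any() else "")
q=tray(cloud("top",np.load("pics/top0.npy"))).reshape(-1,3);x,y,z=q.T;m=(z>.045)&(z<.07)&(x<-.01)&(x>-.08)&(y>.08)&(y<.2); print("pot0",np.percentile(q[m],[5,50,95],0)*1000)
s,_=optics.grab_frame("scene")
a=cv2.resize(p[200:360,250:450,::-1],(500,400)); b=cv2.resize(s[260:330,240:365,::-1],(500,280),interpolation=cv2.INTER_CUBIC)
cv2.imwrite("pics/v6.png",np.vstack([a,b])[:600])
E
```

```text
t: 10.3
eef_pos: [0.367, -0.3657, 0.186]
ee_rot: [-3.141, 0.001, -0.269]
force: [-1.0, 0.1, 0.5]
width: 0.0004
(array([ 12.3, -20.2,  14.6]), array([-117.1, -201.6,  186. ]), array([-3.1,  0. , -0.3]), array([-1. , -0.2,  0.5]))
lever 7820 [-114.6  -32.5   45. ]
knob 187 [[-80.    5.9 610.4]
 [-76.   10.  611.7]
 [-72.   14.  613.1]]
paddle 1257 [[-83.3 -53.5 606.3]
 [-76.3 -38.6 610. ]
 [-68.9 -23.6 612.5]]
pot 119 [[-55.6 124.9  45.7]
 [-37.1 144.3  55.8]
 [-13.  167.5  60. ]]
pot0 [[-55.6 125.   46.1]
 [-36.6 144.4  56.6]
 [-12.9 167.6  60.3]]
```

View pics/v6.png

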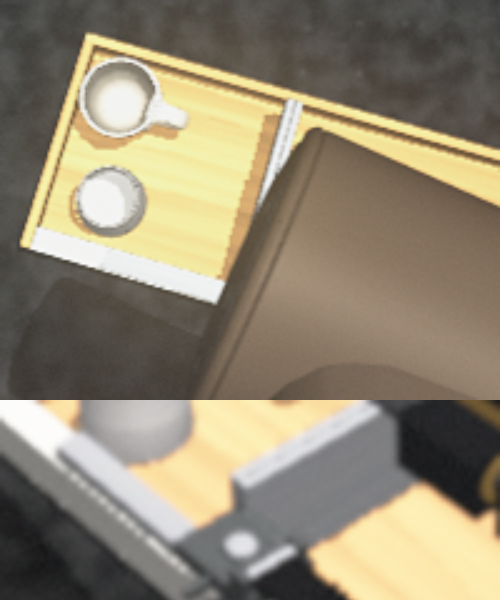

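```bash
python3 -m crank '[[0,[0,-2,-4],[0,0,0]],[0,[0,-3,-3.5],[0,0,0]],[0,[0,-4.9,0],[0,0,0]],[0,[0,-4.9,0],[0,0,0]],[0,[0,-4.9,0],[0,0,0]],[0,[0,-4.9,0],[0,0,0]],[0,[0,-4.9,0],[0,0,0]],[0,[0,-4.9,0],[0,0,0]],[0,[0,-4.9,0],[0,0,0]],[0,[0,-4.9,0],[0,0,0]],[0,[0,-4.9,0],[0,0,0]],[0,[0,-4.9,0],[0,0,0]]]'
python3 -m crank '[[0,[0,-4.9,0],[0,0,0]],[0,[0,-4.9,0],[0,0,0]],[0,[0,0,0],[0,0,0]],[0,[0,0,0],[0,0,0]]]'
python3 - <<'E'
from h import *
p,d=chk("9")
q=tray(cloud("top",d)).reshape(-1,3);x,y,z=q.T
for lab,m in [("knob",(np.hypot(x+.076,y-.010)<.005)&(z>.03)),("paddle",(abs(x+.076)<.008)&(y<-.022)&(y>-.055)&(z>.03))]:
    print(lab,m.sum(),np.percentile(q[m],[5,50,95],0)*1000 if m.any() else "")
s,_=optics.grab_frame("scene")
a=cv2.resize(p[290:350,320:420,::-1],(500,300),interpolation=cv2.INTER_CUBIC); b=cv2.resize(s[260:330,240:365,::-1],(500,280),interpolation=cv2.INTER_CUBIC)
cv2.imwrite("pics/v7.png",np.vstack([a,b])[:600])
E
```

```text
t: 11.6
eef_pos: [0.5089, 0.1595, 0.2619]
ee_rot: [-3.141, -0.0, -0.263]
force: [0.9, -0.9, -0.3]
width: 0.0006
t: 12.0
eef_pos: [0.5343, 0.2527, 0.2606]
ee_rot: [3.14, 0.001, -0.262]
force: [-0.0, -1.0, -0.0]
width: 0.0006
(array([12.3, 43.9, 22.1]), array([-118.3,  439.1,  260.6]), array([ 3.1,  0. , -0.3]), array([ 0.3, -1. , -0. ]))
fence 153 [29.7 35.3 41.1]
shoe 306 [-1.1 19.6 36.4]
knob 23 [[-80.    5.8  53.6]
 [-76.2  10.   56.1]
 [-72.2  14.2  58.9]]
paddle 152 [[-83.1 -53.3  35.1]
 [-76.2 -36.8  58.7]
 [-68.9 -23.7  61. ]]
```

View pics/v7.png

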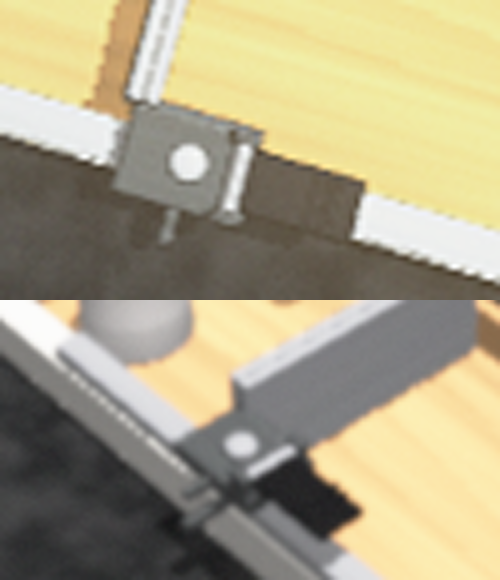

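```bash
python3 -c "
from station import arm
print(arm.job_done())"
```

```text
the job is handed in; nothing more can be done
None
```

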